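Index the deli-cup carousel to the next feeding cup

ROBOT

A 6-joint arm with a two-finger parallel gripper is mounted at the origin on the work surface. World frame = base frame: x ahead of the robot, y to its left, z up, the work surface at z = 0. Lengths are in m, angles in degrees, forces in N, time in s.
With the tool pointing down it reaches from about 0.25 to 0.725 m from the base axis. Payload 9.7 kg.
Tool frame: the origin (TCP) lies between the finger pads; the fingertips stand 22 mm ahead of it and the grasp point (between the pads) lies 3 mm ahead of it; z points along the fingers, y is the line along which they close (so a half turn about z gives the same grasp; the last joint's range is limited). The gripper opens to 85 mm and grips with 20 to 120 N. Pads are 22 mm wide; open, the fingers measure 114 mm over their backs; the gripper's body (76 mm by 85 mm) begins 54 mm behind the grasp point. The pads swing forward as they close: fully open they stand 13 mm farther back than shut.
Start: joints at [-69.5, 4.979, 10.078, 95.1, 0, 90], TCP at [0.193, -0.515, 0.253] pointing down, gripper open.
Joint ranges: [-179.16, 179.16], [-48.56, 103.87], [-65.8, 70.77], [-126.05, 130.52], [-82.76, 87.17], [-180, 180]. Speed limits (degrees/s): [127.2, 127.2, 147.25, 180, 180, 180].

INTERFACE

Orientations are given as [roll, pitch, yaw] about the fixed x, y, z axes, in that order (R = Rz(yaw) Ry(pitch) Rx(roll)).
In Python, from workcell import bot, viewer, finder gives the robot as it stands.
- The arm moves only by the tool move_arm, never from a script. Its arguments are lists of equal length, an entry for each row: "offset": the shift along the tool's x, y, z in cm, a list of three; "twist": the turn, a rotation vector about the tool's x, y, z in rad, a list of three; "grip": the opening, from 0 (shut) to 1 (fully open). In form: {"offset": [[x, y, z], ...], "twist": [[ax, ay, az], ...], "grip": [grip, ...]}. A call has 1 to 5 rows; each row shifts and turns the commanded pose from where the row before left it, along the tool's axes as they then stand; what a row does not reach is not made up. A row lasts 1/10 s, in which the tool goes at most 50 mm and 8.59 degrees, less where a joint would pass 70% of its speed; a pose out of reach is approached as far as the arm can. A call is refused whole if a number of a shift passes 5 or a number of a turn 0.15, either way. A call with a gripper value outside its range is refused whole. The fingers move at their own pace and stop on an object; "force" is the grip in N (left out, the last holds). Time passes only in rows, so rows that do not move let the fingers close. It gives the time, the measured TCP pose, the force, the opening and the grip force at its end, in the units of the state.
- bot.get_obs(): the state, without advancing time (a new reading comes with each control period).
- viewer.camera(name): name is "scene" or "top" or "wrist"; returns a dict with "color" (420x560x3 uint8, red, green, blue), "depth" (420x560 float32, m along the optical axis (not along the pixel's ray), 0 where there is no reading), "vfov" (degrees; the focal length in pixels is half the picture's height over the tangent of half this angle, whatever the lens; pixels are square), "cx", "cy" (the principal point, pixels), "position" and "attitude" of the camera in the world; the wrist camera has in their place "tool_from_camera" (4x4, takes a point from camera to tool coordinates, whose origin is the TCP and whose axes are the flange's). Camera axes: x right, y down, z forward; pixel columns grow to the right and rows downward; lengths in m; the calibration is good to about 2 mm. The wrist camera is an equidistant fisheye: a pixel r from the principal point sees the ray r / f radians off the axis. A picture is of the moment at which its call begins: read the wrist's pose just before it.
- bot.job_done(): hands the job in; it is judged then, once.
Trained networks look in a picture, given as the dict that the camera call returned (one of the last four; its "shot" number tells which), for a name from the list of things; names that differ only in an ending like _2 or _b are one class to them, and where a whole thing is asked for, a point or a joint stands for the part that bears it (a point fixed in the world has none). Each returns a list of dicts, best first, with "p" (0 to 1); they miss things now and then, are a little off and sometimes report something else, mostly with a low value. They report only what shows in the picture. A call takes as long as a camera call.
- finder.boxes_of(picture, thing): "position" ([column, row] in pixels, amid what is visible of it).
- finder.pinpoint(picture, thing): "position" ([column, row] in pixels: a listed point, or the origin of a listed thing).
The state is a dict: "time": time; "q": joint angles; "qd": joint speeds; "joint_efforts": joint torques, N m; "ee_pos": TCP position; "tcp_rot": TCP orientation; "wrist_force": force on the tool from outside, world axes, zero at the start; "torque": the same for the moment, N m; "opening": finger opening in m; "grasp_force": force on a finger pad.
Only numpy, scipy, OpenCV 4.12 (cv2) and the standard library are available. Lean on these libraries where they do the work, as an engineer would, in place of code of your own. Each camera call takes 0.05 s, during which the arm holds its last target. There are 200 camera calls.

TASK

The cup with the green lid is the next to be fed. With a fingertip press in the red indexing plunger on the carousel, turn the table one hole, whichever way brings the green-lidded cup to the yellow pointer, and let the plunger spring fully back out so that the table is locked there. Do not lift anything: all cups stay standing in their seats, and the things around the carousel stay where they are.

Things in the scene. Friction and masses are not known exactly. Their poses are not given: they have to be found in the camera images.
- carousel: fixed round grey base of the carousel, 336 mm across, 34 mm high; origin at the centre of its underside, on the shelf. Six dark marks on its rim, 60 degrees apart, show the index holes: when locked, the plunger stands in line with one of them. A yellow pointer tab is fixed on the rim
- hub (a point): centre of the birch-plywood turntable's top face, 44 mm above the shelf; the table (296 mm across) turns about the vertical through this point. Six cup seats, 60 degrees apart, lie 75 mm from it (three 12 mm high pins round each cup; one seat is empty). A steel hub 40 mm across and 12 mm high stands here
- plunger_top (a point): centre of the top face of the red indexing plunger, a round head 34 mm across that rides on the turntable 125 mm from the hub, midway between two seats. Out (locked) it is 70 mm above the shelf. It presses straight down against a spring, about 4 N at first, 7 N at the end. Nearest cups stand 41 mm clear of its axis
- guard_left (a point): centre of the top edge of a blue upright guard fixed to the turntable beside the plunger, 80 mm above the shelf. The two guards stand either side of the plunger along its direction of travel, inner faces 60 mm apart, each 6 mm thick, 30 mm long towards the hub. A fingertip between them can press the plunger and push a guard sideways to turn the table
- guard_right (a point): the same point on the other, equal guard
- plunger (a joint): how far the plunger is pressed in, m: 0 = out, 0.011 = bottom stop. At 0 it locks the table (play 0.012 rad); from about 0.008 it is free of its hole. Once turned 0.1 rad off the hole it stays in by itself, sliding under the index ring, and springs out to 0 by itself at the next hole, locking the table, if no finger holds it down
- turntable (a joint): turn of the table from its starting hole, rad, positive anticlockwise seen from above; the next holes are at +1.047 and -1.047. About 0.12 N m of friction keeps it where it is left; end stops at +-1.7
- feed_spot (a point): feeding place: where the underside centre of the cup at the yellow pointer must stand, 75 mm from the hub and 44 mm above the shelf; the pointer, a yellow tab on the fixed grey rim, lies outward of it. It does not turn with the table
- cup_green: the clear deli cup with the green snap lid, 62 mm across the lid, 46 mm high, 60 g, loose in a seat of the turntable next to the pointer's seat, on either side of it; origin at the centre of its underside, z up
- cup_a: white-lidded clear deli cup, same size as the green-lidded one, loose in a seat of the turntable; origin at the centre of its underside, z up
- cup_b: white-lidded clear deli cup, same size as the green-lidded one, loose in a seat of the turntable; origin at the centre of its underside, z up
- cup_c: white-lidded clear deli cup, same size as the green-lidded one, loose in a seat of the turntable; origin at the centre of its underside, z up
- cup_d: white-lidded clear deli cup, same size as the green-lidded one, loose in a seat of the turntable; origin at the centre of its underside, z up
- tong: stainless feeding tong, 240 mm long, 8 mm thick, lying on the shelf along its x; origin mid length, bystander
- keeper: green plastic cricket keeper, 116 x 186 x 128 mm; origin at the centre of its underside, bystander
- dish: shallow grey ceramic dish, 100 mm across, 24 mm high; origin at the centre of its underside, bystander
- lamp_dome: aluminium lamp dome standing mouth down, 140 mm across, 113 mm high; origin at the centre of its underside, bystander

How it is judged (in metres and radians):
On the way, in this order (a step that is already met when the one before it is completed fails the run):
1. the plunger is pressed in far enough to free the table, while it is still at its first hole (value of joint plunger above 0.007 m and value of joint turntable between -0.2 and 0.2 rad), for 0.04 s.
2. the table is on its way between two holes with the plunger in (value of joint plunger above 0.005 m and (value of joint turntable above 0.3 rad or value of joint turntable below -0.3 rad)), for 0.04 s.
At the end, for the whole second after the job is handed in: the table is turned one hole from where it began (1.047 rad within 0.03) and at rest, the plunger is out to within 2 mm, the green-lidded cup stands within 8 mm of the feeding place, and every cup stands upright (within 0.1 rad) and at rest in its seat (value of joint plunger below 0.002 m and (value of joint turntable between 1.0172 and 1.0772 rad or value of joint turntable between -1.0772 and -1.0172 rad) and horizontal distance between cup_green and feed_spot below 0.008 m and velocity of joint turntable between -0.03 and 0.03 rad/s and angle between each of cup_green, cup_a, cup_b, cup_c, cup_d's own z axis and vertical below 0.1 rad and height (world z) of cup_green between 0.04 and 0.048 m and horizontal distance between cup_green and hub between 0.067 and 0.083 m and linear speed of each of cup_green, cup_a, cup_b, cup_c, cup_d below 0.02 m/s and height (world z) of cup_a between 0.04 and 0.048 m and horizontal distance between cup_a and hub between 0.067 and 0.083 m and height (world z) of cup_b between 0.04 and 0.048 m and horizontal distance between cup_b and hub between 0.067 and 0.083 m and height (world z) of cup_c between 0.04 and 0.048 m and horizontal distance between cup_c and hub between 0.067 and 0.083 m and height (world z) of cup_d between 0.04 and 0.048 m and horizontal distance between cup_d and hub between 0.067 and 0.083 m); the robot touches nothing.
It fails at once if a cup is lifted more than 10 mm (height (world z) of any of cup_green, cup_a, cup_b, cup_c, cup_d above 0.054 m).
It fails at once if a cup is tipped or knocked out of its seat (angle between any of cup_green, cup_a, cup_b, cup_c, cup_d's own z axis and vertical above 0.35 rad or horizontal distance between any of cup_green, cup_a, cup_b, cup_c, cup_d and hub above 0.095 m or horizontal distance between any of cup_green, cup_a, cup_b, cup_c, cup_d and hub below 0.055 m).
It fails at once if the tong, keeper, dish or lamp dome is moved more than 20 mm (distance of any of tong, keeper, dish, lamp_dome from where it was at the start of the episode above 0.02 m).
It also fails if it takes over 38 s, if anything falls off the work surface, if the arm or the gripper's body presses on something with over 40 N, if the wrist force passes 120 N, or if a joint passes its speed limit or range.

## Working session

There is one attempt and no reset: what is moved stays moved. The work goes in short steps, Python scripts to look and compute and a tool call to move; the robot and the scene stay as the last step left them, time stands still between calls to the robot, and variables do not carry over. Pictures are saved under pics/ and viewed, at most 10 in all, crops included, and the job is handed in when it is done.

Besides the shell and the picture viewer there is one more tool, called after ">>>" by a JSON object that holds its "fn" and its "kwargs", one argument or row to a line. move_arm: Moves the arm, as the interface text tells. Its arguments: {"type":"object","properties":{"offset":{"type":"array","items":{"type":"array","items":{"type":"number"}}},"twist":{"type":"array","items":{"type":"array","items":{"type":"number"}}},"grip":{"type":"array","items":{"type":"number"}},"force":{"type":"number"}},"required":["offset","twist","grip"]}

```bash
mkdir -p pics
cat > h.py <<'E'
import numpy as np, cv2
from scipy.spatial.transform import Rotation as R
from workcell import bot, viewer, finder
def ray(c,px):
    f=210/np.tan(np.radians(c["vfov"])/2)
    return np.array([(px[0]-c["cx"])/f,(px[1]-c["cy"])/f,1.])
def att(c):
    a=np.array(c["attitude"],float)
    if a.shape==(3,3): return a
    return R.from_quat(a).as_matrix() if a.size==4 else R.from_euler("xyz",a,degrees=True).as_matrix()
def at_z(c,px,z):
    d=att(c)@ray(c,px); p=np.array(c["position"]); return p+d*(z-p[2])/d[2]
def dep(c,px):
    u,v=int(round(px[0])),int(round(px[1])); return np.array(c["position"])+att(c)@ray(c,px)*c["depth"][v,u]
E
python3 - <<'E'
from h import *
np.set_printoptions(precision=4,suppress=True)
for n in("top","scene"):
    c=viewer.camera(n); cv2.imwrite(f"pics/{n}1.png",c["color"][...,::-1]); print(n,c["position"],c["attitude"],c["vfov"],c["cx"],c["cy"])
    for t,z in(("hub",.044),("plunger_top",.07),("guard_left",.08),("guard_right",.08),("feed_spot",.044),("cup_green",.044),("carousel",0)):
        for r in finder.pinpoint(c,t)[:2]: print(t,np.round(r["position"],1),round(r["p"],2),at_z(c,r["position"],z)[:2],dep(c,r["position"]))
E
```

```text
top [0.4157 0.0145 1.5391] [-174.8752   -0.4225  -89.2256] 49.582117826326574 283.9138158710386 204.74168068624854
hub [263.2 197.6] 0.69 [0.5726 0.0741] [0.5714 0.0736 0.0558]
hub [263.8 194.5] 0.48 [0.583  0.0723] [0.5824 0.072  0.0493]
plunger_top [246.6 178.4] 0.57 [0.632  0.1282] [0.6289 0.1265 0.0917]
plunger_top [280.3 230.8] 0.55 [0.463 0.016] [0.4631 0.016  0.0669]
guard_left [270.5 235.5] 0.57 [0.4472 0.0471] [0.4474 0.0473 0.0719]
guard_right [285.5 224.2] 0.61 [ 0.4841 -0.0004] [ 0.4858 -0.0008  0.0419]
feed_spot [245.8 179.9] 0.61 [0.6308 0.1328] [0.6239 0.1289 0.0923]
cup_green [243.9 202.7] 0.75 [0.5548 0.1374] [0.5506 0.1337 0.089 ]
cup_green [264.8 175.7] 0.58 [0.6458 0.07  ] [0.639  0.0684 0.0879]
carousel [262.9 195.3] 0.62 [0.5851 0.077 ] [0.5789 0.0747 0.0567]
scene [1.4567 0.6556 1.0107] [-130.0137    0.0849  125.2684] 50.16975005267659 292.8347795743496 213.13599042557288
hub [300.9 230.9] 0.62 [0.5747 0.0617] [0.584  0.068  0.0543]
guard_left [317.8 204.1] 0.93 [0.4669 0.055 ] [ 0.3756 -0.0004 -0.0058]
guard_left [426.5 259.5] 0.15 [0.5003 0.4476] [0.4735 0.4418 0.0539]
guard_right [299.2 199.6] 0.88 [ 0.4825 -0.0089] [ 0.402  -0.0638  0.0031]
guard_right [327.6 232.8] 0.52 [0.5675 0.1556] [0.5686 0.1563 0.0812]
feed_spot [310.1 248.7] 0.88 [0.6252 0.1306] [0.6468 0.1442 0.0692]
cup_green [326.  237.3] 0.57 [0.5538 0.1433] [0.569  0.1519 0.0602]
carousel [300.5 244. ] 0.59 [0.5872 0.0693] [0.6224 0.093  0.0409]
```

Run:
```python
import cv2
a=cv2.imread("pics/top1.png")[110:300,150:400]; b=cv2.imread("pics/scene1.png")
cv2.imwrite("pics/t1c.png",cv2.resize(a,None,fx=3.1,fy=3.1,interpolation=cv2.INTER_CUBIC)); cv2.imwrite("pics/s1c.png",cv2.resize(b[110:340,180:440],None,fx=2.6,fy=2.6,interpolation=cv2.INTER_CUBIC))
```

```text
(no output)
```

View pics/t1c.png

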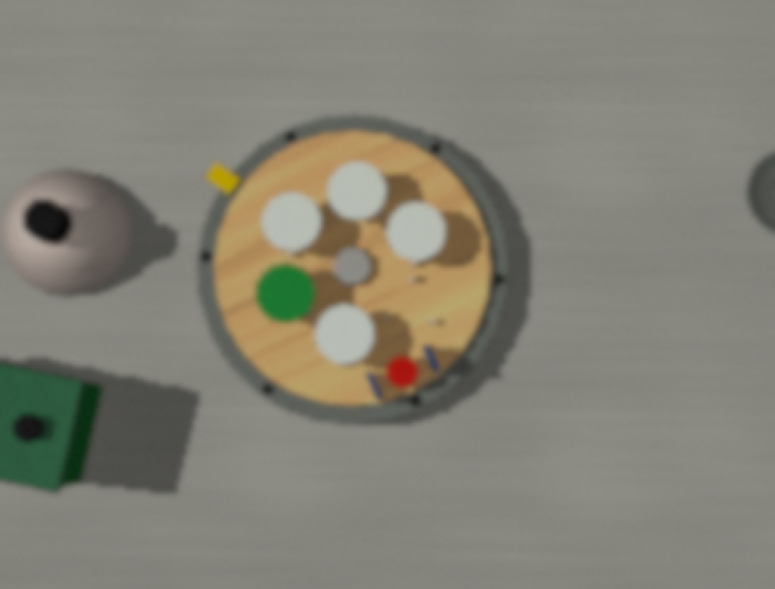

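View pics/s1c.png

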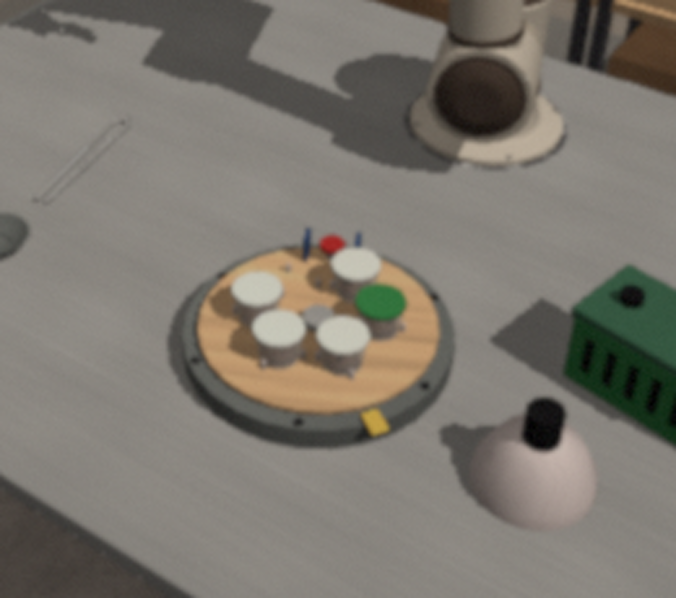

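The top view shows the yellow pointer at crop (222,178), green at (285,293), and the red plunger at (402,372) between its guards. The scene view agrees. Green must go clockwise (-1.047), so I push the image-left (+y) guard. Next I refine the positions by colour.

Run:
```python
from h import *
np.set_printoptions(precision=4,suppress=True)
o=bot.get_obs(); print(o["time"],o["ee_pos"],o["tcp_rot"],o["q"],o["opening"],o["wrist_force"])
for n in("top","scene"):
    c=viewer.camera(n); hsv=cv2.cvtColor(c["color"],cv2.COLOR_RGB2HSV); H,S,V=[hsv[...,i].astype(int) for i in range(3)]
    def blobs(m,z,lab,amin):
        k,l,s,ce=cv2.connectedComponentsWithStats(m.astype(np.uint8))
        for i in range(1,k):
            if s[i,4]>=amin: print(n,lab,s[i,4],ce[i],at_z(c,ce[i],z)[:2])
    blobs(((H<6)|(H>174))&(S>150)&(V>60),.07,"red",10)
    blobs((H>105)&(H<135)&(S>60),.075,"blue",3)
    blobs((H>22)&(H<32)&(S>180),.034,"yellow",10)
    blobs((H>50)&(H<75)&(S>150),.09,"green",30)
    m=((H>8)&(H<24)&(S>70)).astype(np.uint8)
    cs=max(cv2.findContours(m,cv2.RETR_EXTERNAL,cv2.CHAIN_APPROX_NONE)[0],key=cv2.contourArea)
    h=cv2.convexHull(cs)[:,0]; P=np.array([at_z(c,p,.044)[:2] for p in h])
    A=np.c_[2*P,np.ones(len(P))]; x=np.linalg.lstsq(A,(P**2).sum(1),rcond=None)[0]; print(n,"table",x[:2],"r",np.sqrt(x[2]+x[:2]@x[:2]),cv2.contourArea(cs))
```

```text
0.8 [ 0.1926 -0.5152  0.2533] [179.9959   0.      20.5005] [-69.4984   4.9768  10.0786  95.0977  -0.      90.0011] 0.08537297927481269 [ 0.7897  0.009  -0.3011]
top red 69 [279.1594 229.5507] [0.467  0.0197]
top blue 1184 [  9.1453 323.6157] [0.1595 0.8645]
top yellow 45 [221.9333 167.3556] [0.6734 0.2142]
top green 200 [241.635 204.205] [0.5456 0.1408]
top green 135 [175.6148 249.1333] [0.3998 0.3466]
top table [0.5794 0.0739] r 0.1491735138058339 6240.5
scene red 41 [307.     203.6585] [0.4751 0.0177]
scene blue 17945 [50.8859 80.1108] [ 0.3989 -1.5833]
scene blue 919 [340.593   63.3526] [-0.6246 -0.5031]
scene blue 1619 [514.252  108.8048] [-0.6173  0.4021]
scene blue 3 [ 95. 111.] [ 0.4773 -1.1187]
scene blue 3 [ 88. 126.] [ 0.5785 -1.0274]
scene blue 881 [500.2338 154.5948] [-0.1959  0.4596]
scene blue 373 [548.1019 172.9115] [-0.171   0.6367]
scene blue 13 [297.5385 202.6923] [ 0.4942 -0.0075]
scene blue 3 [317. 202.] [0.4537 0.0435]
scene green 653 [426.0413 259.2083] [0.5103 0.4484]
scene table [-0.5266  0.2718] r 0.3658641892225353 5268.5
```

>>> {"fn": "move_arm", "kwargs": {
  "offset": [
    [3,-2.7,0],
    [3,-2.7,0],
    [3,-2.7,0],
    [3,-2.7,0],
    [3,-2.7,0]
  ],
  "twist": [
    [0,0,0],
    [0,0,0],
    [0,0,0],
    [0,0,0],
    [0,0,0]
  ],
  "grip": [0,0,0,0,0]
}}

```text
time: 1.4
ee_pos: [0.2862, -0.3348, 0.2534]
tcp_rot: [180.0, -0.0, 20.5]
wrist_force: [0.3, -0.7, 0.6]
opening: 0.0121
grasp_force: 0.0
```

>>> {"fn": "move_arm", "kwargs": {
  "offset": [
    [3,-2.7,0],
    [3,-2.7,0],
    [3,-2.7,0],
    [3,-2.7,0],
    [3,-2.7,0]
  ],
  "twist": [
    [0,0,0],
    [0,0,0],
    [0,0,0],
    [0,0,0],
    [0,0,0]
  ],
  "grip": [0,0,0,0,0]
}}

```text
time: 1.9
ee_pos: [0.3795, -0.1557, 0.2535]
tcp_rot: [180.0, -0.0, 20.5]
wrist_force: [0.7, -0.8, 0.1]
opening: 0.0003
grasp_force: 0.0
```

>>> {"fn": "move_arm", "kwargs": {
  "offset": [
    [3,-2.7,0],
    [3,-2.7,0],
    [3,-2.7,0],
    [2.4,-2.6,0],
    [0,0,0]
  ],
  "twist": [
    [0,0,0],
    [0,0,0],
    [0,0,0],
    [0,0,0],
    [0,0,-0.092]
  ],
  "grip": [0,0,0,0,0]
}}

```text
time: 2.4
ee_pos: [0.4494, -0.0139, 0.2529]
tcp_rot: [-180.0, -0.0, 26.0]
wrist_force: [-0.7, -0.6, -0.7]
opening: 0.0
grasp_force: 0.0
```

```bash
cat >> h.py <<'E'
def wrist(name):
    o=bot.get_obs(); c=viewer.camera("wrist"); cv2.imwrite(f"pics/{name}.png",c["color"][...,::-1])
    T=np.eye(4); T[:3,:3]=R.from_euler("xyz",o["tcp_rot"],degrees=True).as_matrix(); T[:3,3]=o["ee_pos"]
    return o,c,T@np.array(c["tool_from_camera"])
def w_at_z(c,M,px,z):
    f=210/np.tan(np.radians(c["vfov"])/2); d=np.array([px[0]-c["cx"],px[1]-c["cy"]]); r=np.hypot(*d); a=r/f
    v=M[:3,:3]@np.r_[np.sin(a)*d/max(r,1e-9),np.cos(a)]; return (M[:3,3]+v*(z-M[2,3])/v[2])[:2]
E
python3 - <<'E'
from h import *
np.set_printoptions(precision=4,suppress=True)
o,c,M=wrist("w1"); print(o["time"],o["ee_pos"],o["tcp_rot"],c["vfov"],M[:3,3])
hsv=cv2.cvtColor(c["color"],cv2.COLOR_RGB2HSV); H,S,V=[hsv[...,i].astype(int) for i in range(3)]
for lab,m,z in(("red",((H<6)|(H>174))&(S>150)&(V>60),.07),("blue",(H>105)&(H<135)&(S>80),.075)):
    k,l,s,ce=cv2.connectedComponentsWithStats(m.astype(np.uint8))
    for i in range(1,k):
        if s[i,4]>30: print(lab,s[i],ce[i],w_at_z(c,M,ce[i],z))
for t,z in(("plunger_top",.07),("guard_left",.08),("guard_right",.08),("hub",.044)):
    for r in finder.pinpoint(c,t)[:2]: print(t,np.round(r["position"],1),round(r["p"],2),w_at_z(c,M,r["position"],z))
E
```

```text
2.4 [ 0.4494 -0.0139  0.2529] [-179.9563   -0.0085   26.006 ] 65.70646984690485 [0.5122 0.0169 0.3742]
red [234 139  34  34 916] [250.6779 155.3068] [0.4654 0.0169]
blue [283 140   6  33 185] [285.5676 155.6757] [ 0.48   -0.0124]
blue [212 143   6  30 144] [214.7014 157.875 ] [0.4495 0.0465]
plunger_top [254.1 156. ] 0.81 [0.4662 0.0137]
guard_left [213.8 155.8] 0.72 [0.452  0.0475]
guard_right [288.9 155.5] 0.7 [ 0.482  -0.0145]
guard_right [252.7 156.6] 0.33 [0.4667 0.0147]
hub [251.4  30.2] 0.75 [0.5781 0.0724]
```

View pics/w1.png

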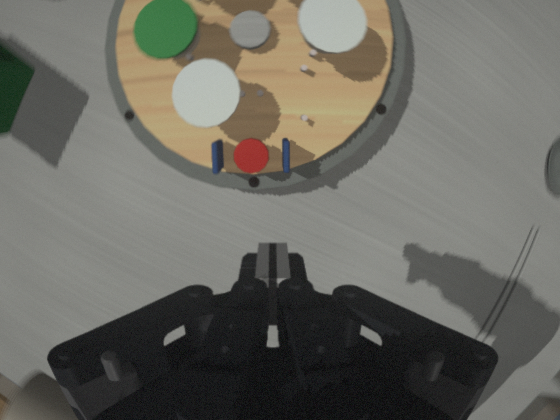

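The wrist view confirms it: plunger at (251,155) with guards at (215,157) and (286,156), and green on the left guard's side. Moving above the plunger, a little toward the left guard.

>>> {"fn": "move_arm", "kwargs": {
  "offset": [
    [0.7,-0.7,2],
    [0.7,-0.7,3],
    [0.7,-0.7,3.5],
    [0.7,-0.6,3],
    [0,0,2]
  ],
  "twist": [
    [0,0,0],
    [0,0,0],
    [0,0,0],
    [0,0,0],
    [0,0,0]
  ],
  "grip": [0,0,0,0,0]
}}

```text
time: 3.15
ee_pos: [0.4612, 0.0192, 0.1161]
tcp_rot: [-180.0, 0.1, 25.6]
wrist_force: [0.1, 0.3, 0.3]
opening: -0.0001
grasp_force: 0.0
```

>>> {"fn": "move_arm", "kwargs": {
  "offset": [
    [0,0,0.5],
    [0,0,0],
    [0,0,0]
  ],
  "twist": [
    [0,0,0],
    [0,0,0],
    [0,0,0]
  ],
  "grip": [0,0,0]
}}

```text
time: 3.45
ee_pos: [0.4624, 0.019, 0.1147]
tcp_rot: [180.0, -0.1, 25.7]
wrist_force: [-0.1, -0.1, 0.6]
opening: -0.0003
grasp_force: 0.0
```

>>> {"fn": "move_arm", "kwargs": {
  "offset": [
    [0,0,1],
    [0,0,1],
    [0,0,0.2],
    [0,0,0.2],
    [0,0,0]
  ],
  "twist": [
    [0,0,0],
    [0,0,0],
    [0,0,0],
    [0,0,0],
    [0,0,0]
  ],
  "grip": [0,0,0,0,0]
}}

```text
time: 3.95
ee_pos: [0.4618, 0.0194, 0.0894]
tcp_rot: [180.0, 0.0, 25.8]
wrist_force: [-1.1, -0.9, 3.5]
opening: -0.0002
grasp_force: 1.9
```

>>> {"fn": "move_arm", "kwargs": {
  "offset": [
    [0,0,0.2],
    [0,0,0.2],
    [0,0,0]
  ],
  "twist": [
    [0,0,0],
    [0,0,0],
    [0,0,0]
  ],
  "grip": [0,0,0]
}}

```text
time: 4.25
ee_pos: [0.4618, 0.0194, 0.0852]
tcp_rot: [180.0, 0.0, 25.8]
wrist_force: [-1.6, -1.6, 4.9]
opening: -0.0001
grasp_force: 2.5
```

>>> {"fn": "move_arm", "kwargs": {
  "offset": [
    [0,0,0.2],
    [0,0,0.15],
    [0,0,0]
  ],
  "twist": [
    [0,0,0],
    [0,0,0],
    [0,0,0]
  ],
  "grip": [0,0,0]
}}

```text
time: 4.55
ee_pos: [0.4618, 0.0194, 0.0818]
tcp_rot: [180.0, 0.0, 25.8]
wrist_force: [-2.5, -1.3, 6.1]
opening: 0.0002
grasp_force: 3.1
```

>>> {"fn": "move_arm", "kwargs": {
  "offset": [
    [0,0,0.1],
    [0,0,0]
  ],
  "twist": [
    [0,0,0],
    [0,0,0]
  ],
  "grip": [0,0]
}}

```text
time: 4.75
ee_pos: [0.4619, 0.0194, 0.0811]
tcp_rot: [180.0, -0.0, 25.8]
wrist_force: [-3.0, -1.1, 6.5]
opening: -0.0003
grasp_force: 3.2
```

>>> {"fn": "move_arm", "kwargs": {
  "offset": [
    [0,-0.3,0],
    [0,-0.3,0],
    [0,-0.3,0],
    [0,-0.2,0],
    [0,0,0]
  ],
  "twist": [
    [0,0,0],
    [0,0,0],
    [0,0,0],
    [0,0,0],
    [0,0,0]
  ],
  "grip": [0,0,0,0,0]
}}

```text
time: 5.25
ee_pos: [0.4577, 0.0297, 0.0814]
tcp_rot: [180.0, -0.1, 25.8]
wrist_force: [0.3, 1.0, 5.8]
opening: 0.0003
grasp_force: 3.1
```

>>> {"fn": "move_arm", "kwargs": {
  "offset": [
    [0.08,-0.63,0],
    [0.08,-0.63,0],
    [0.08,-0.63,0],
    [0.08,-0.63,0],
    [0,0,0]
  ],
  "twist": [
    [0,0,0.05],
    [0,0,0.05],
    [0,0,0.05],
    [0,0,0.05],
    [0,0,0]
  ],
  "grip": [0,0,0,0,0]
}}

```text
time: 5.75
ee_pos: [0.4516, 0.0547, 0.0815]
tcp_rot: [-180.0, -0.1, 14.3]
wrist_force: [1.3, 1.7, 6.4]
opening: -0.0003
grasp_force: 3.1
```

Run:
```python
from h import *
np.set_printoptions(precision=4,suppress=True)
o,c,M=wrist("w2"); print(o["time"],o["ee_pos"],o["tcp_rot"],o["wrist_force"])
```

```text
5.75 [0.4516 0.0547 0.0815] [-179.9791   -0.1347   14.2521] [1.3158 1.699  6.4452]
```

View pics/w2.png

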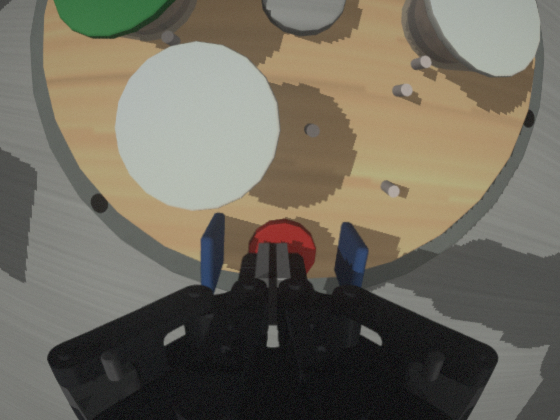

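The view shows the table turning with the finger: plunger (283,248), finger (272,260), left guard (212,250). It has moved well past 0.1 rad, so I lift the finger off the plunger, staying below the guard tops, and push the guard.

>>> {"fn": "move_arm", "kwargs": {
  "offset": [
    [0,0,-0.5],
    [0,0,-0.9],
    [0,-0.4,0],
    [0,-0.4,0],
    [0,0,0]
  ],
  "twist": [
    [0,0,0],
    [0,0,0],
    [0,0,0.03],
    [0,0,0.03],
    [0,0,0]
  ],
  "grip": [0,0,0,0,0]
}}

```text
time: 6.3
ee_pos: [0.4487, 0.0619, 0.095]
tcp_rot: [-180.0, 0.0, 10.9]
wrist_force: [0.6, 0.0, -1.0]
opening: -0.0001
grasp_force: 0.0
```

Run:
```python
from h import *
np.set_printoptions(precision=4,suppress=True)
o,c,M=wrist("w3"); print(o["time"],o["ee_pos"],o["tcp_rot"],o["wrist_force"])
```

```text
6.3 [0.4487 0.0619 0.095 ] [-179.9945    0.0296   10.8648] [ 0.5554  0.0327 -0.9696]
```

View pics/w3.png

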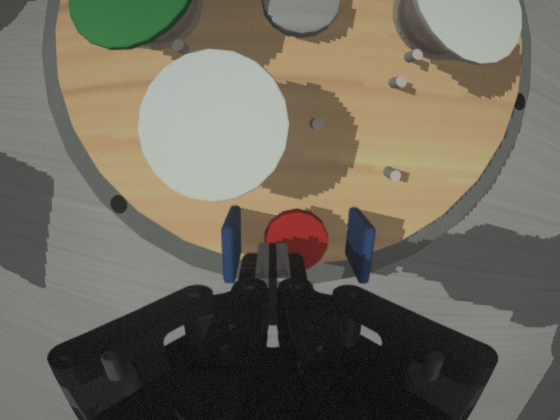

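>>> {"fn": "move_arm", "kwargs": {
  "offset": [
    [0.1,-0.63,0],
    [0.1,-0.63,0],
    [0.1,-0.63,0],
    [0.1,-0.63,0],
    [0.1,-0.63,0]
  ],
  "twist": [
    [0,0,0.05],
    [0,0,0.05],
    [0,0,0.05],
    [0,0,0.05],
    [0,0,0.05]
  ],
  "grip": [0,0,0,0,0]
}}

```text
time: 6.85
ee_pos: [0.4557, 0.024, 0.096]
tcp_rot: [-177.0, 0.2, 1.4]
wrist_force: [0.4, 1.6, 2.3]
opening: 0.0001
grasp_force: 1.9
```

>>> {"fn": "move_arm", "kwargs": {
  "offset": [
    [0.1,-0.63,0],
    [0.1,-0.63,0],
    [0.1,-0.63,0],
    [0.1,-0.63,0],
    [0,0,0]
  ],
  "twist": [
    [0,0,0.05],
    [0,0,0.05],
    [0,0,0.05],
    [0,0,0.05],
    [0,0,0]
  ],
  "grip": [0,0,0,0,0]
}}

```text
time: 7.35
ee_pos: [0.4564, -0.0173, 0.0969]
tcp_rot: [-174.4, 1.1, -5.3]
wrist_force: [-2.1, -0.4, 1.2]
opening: 0.0001
grasp_force: 0.6
```

Run:
```python
from h import *
np.set_printoptions(precision=4,suppress=True)
o,c,M=wrist("w4"); print(o["time"],o["ee_pos"],o["tcp_rot"],o["wrist_force"])
p=np.array(o["ee_pos"][:2])-[.578,.0725]; print(np.hypot(*p),np.degrees(np.arctan2(p[1],p[0])))
hsv=cv2.cvtColor(c["color"],cv2.COLOR_RGB2HSV); H,S,V=[hsv[...,i].astype(int) for i in range(3)]
m=((H<6)|(H>174))&(S>150)&(V>60); k,l,s,ce=cv2.connectedComponentsWithStats(m.astype(np.uint8)); print(s[1:],ce[1:],[w_at_z(c,M,q,.065) for q in ce[1:]])
```

```text
7.35 [ 0.4564 -0.0173  0.0969] [-174.4019    1.1152   -5.33  ] [-2.059  -0.4125  1.2171]
0.15118948457712977 -143.56114096532127
[[ 180  205   64   62 3000]] [[211.5897 235.6103]] [array([0.4655, 0.017 ])]
```

View pics/w4.png

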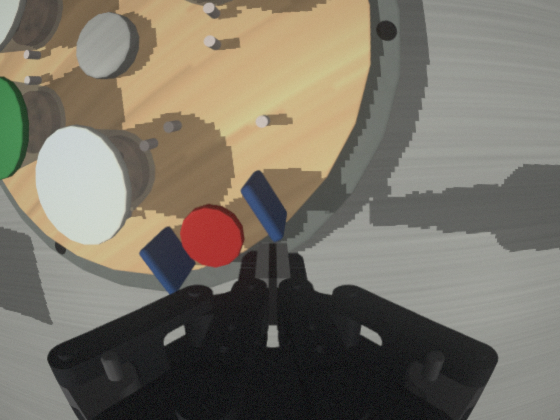

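Run:
```python
from h import *
np.set_printoptions(precision=3,suppress=True)
o=bot.get_obs()
for k,v in o.items(): print(k,np.array(v))
```

```text
time 7.4
q [ -5.311  -6.958 -19.139  78.93    5.575 179.939]
qd [ 1.384 -0.144 -0.166 -0.131 -0.126 -0.012]
joint_efforts [ -0.349 -38.604  47.003  -0.27    0.652  -0.015]
ee_pos [ 0.456 -0.017  0.097]
tcp_rot [-174.423    1.105   -5.251]
wrist_force [-0.931 -0.352 -1.093]
torque [-0.248  0.225  0.011]
grasp_force 0.5872311341227032
opening 0.00016551847639095047
```

>>> {"fn": "move_arm", "kwargs": {
  "offset": [
    [0,0,-0.5]
  ],
  "twist": [
    [0,0,0]
  ],
  "grip": [0]
}}

```text
time: 7.5
ee_pos: [0.4563, -0.0163, 0.1015]
tcp_rot: [-174.4, 1.1, -5.1]
wrist_force: [0.4, 0.2, -0.1]
opening: -0.0002
grasp_force: 0.0
```

The last joint hit its 180° limit, so the arm came back tilted and carried the table back to its start. I'll lift, then redo this with the tool turned 90° (last joint about 67° to 141°, well inside its range).

>>> {"fn": "move_arm", "kwargs": {
  "offset": [
    [0,0,-2],
    [0,0,-3],
    [0,0,-3],
    [0,0,0],
    [0,0,0]
  ],
  "twist": [
    [0,0,0],
    [0,0,0],
    [0,0,0],
    [0,0,-0.15],
    [0,0,-0.15]
  ],
  "grip": [0,0,0,0,0]
}}

```text
time: 8.0
ee_pos: [0.4581, -0.0237, 0.1831]
tcp_rot: [-174.4, -0.8, 12.4]
wrist_force: [-0.4, -0.2, 0.0]
opening: -0.0002
grasp_force: 0.0
```

```bash
cat > go.py <<'E'
from h import *
import sys
np.set_printoptions(precision=3,suppress=True)
o=bot.get_obs(); print(o["time"],o["ee_pos"],o["tcp_rot"],o["q"],o["wrist_force"])
A=R.from_euler("xyz",o["tcp_rot"],degrees=True)
x,y,z,yaw=map(float,sys.argv[1:])
B=R.from_euler("xyz",[180,0,yaw],degrees=True)
print("cm",A.inv().apply(np.array([x,y,z])-o["ee_pos"])*100,"cm in target frame",B.inv().apply(np.array([x,y,z])-o["ee_pos"])*100,"twist",(A.inv()*B).as_rotvec(), "level twist",(A.inv()*R.from_euler("xyz",[180,0,o["tcp_rot"][2]],degrees=True)).as_rotvec())
E
python3 go.py .4655 .017 .18 116.3
python3 - <<'E'
from h import *
np.set_printoptions(precision=4,suppress=True)
o,c,M=wrist("w5")
hsv=cv2.cvtColor(c["color"],cv2.COLOR_RGB2HSV); H,S,V=[hsv[...,i].astype(int) for i in range(3)]
for lab,m,z in(("red",((H<6)|(H>174))&(S>150)&(V>60),.07),("blue",(H>105)&(H<135)&(S>80),.075)):
    k,l,s,ce=cv2.connectedComponentsWithStats(m.astype(np.uint8))
    for i in range(1,k):
        if s[i,4]>30: print(lab,s[i],ce[i],w_at_z(c,M,ce[i],z))
E
```

```text
8.0 [ 0.458 -0.024  0.183] [-174.387   -0.81    12.377] [ -6.153  -7.475 -10.068  88.429   5.579 161.381] [-0.448 -0.235  0.009]
cm [ 1.589 -3.763  0.707] cm in target frame [3.319 2.465 0.313] twist [-0.057 -0.099 -1.811] level twist [-0.098 -0.014  0.001]
red [ 217  164   43   42 1416] [237.9915 184.6871] [0.4663 0.0162]
blue [272 157  15  41 291] [278.9897 177.5155] [ 0.4798 -0.0129]
blue [188 181  15  36 212] [194.7547 199.0802] [0.4486 0.0464]
```

View pics/w5.png

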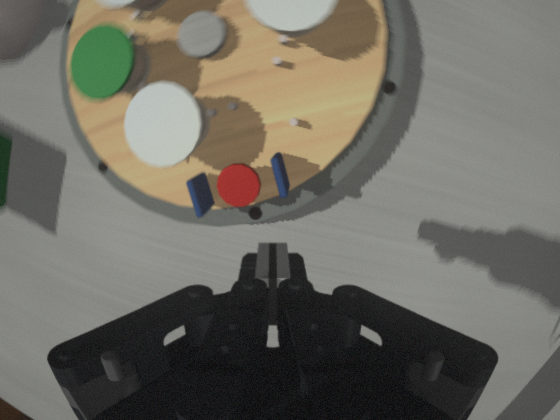

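View: table back at its first hole, plunger (238,185) lined up with the dark mark, all cups seated.

>>> {"fn": "move_arm", "kwargs": {
  "offset": [
    [0,0,0],
    [0,0,0],
    [0,0,0],
    [0,0,0],
    [0,0,0]
  ],
  "twist": [
    [-0.098,-0.014,0],
    [0,0,-0.15],
    [0,0,-0.15],
    [0,0,-0.15],
    [0,0,-0.15]
  ],
  "grip": [0,0,0,0,0]
}}

```text
time: 8.55
ee_pos: [0.4575, -0.0235, 0.1818]
tcp_rot: [-179.9, 0.1, 46.6]
wrist_force: [0.2, 0.2, -0.0]
opening: -0.0004
grasp_force: 0.0
```

>>> {"fn": "move_arm", "kwargs": {
  "offset": [
    [0,0,0],
    [0,0,0],
    [0,0,0],
    [0,0,0],
    [0,0,0]
  ],
  "twist": [
    [0,0,-0.15],
    [0,0,-0.15],
    [0,0,-0.15],
    [0,0,-0.15],
    [0,0,-0.15]
  ],
  "grip": [0,0,0,0,0]
}}

```text
time: 9.05
ee_pos: [0.4575, -0.0236, 0.1818]
tcp_rot: [-179.8, -0.0, 89.6]
wrist_force: [0.3, 0.9, 0.2]
opening: 0.0001
grasp_force: 0.0
```

>>> {"fn": "move_arm", "kwargs": {
  "offset": [
    [0,0,0],
    [0,0,0],
    [0,0,0],
    [1.8,1.2,0],
    [1.8,1.2,0]
  ],
  "twist": [
    [0,0,-0.15],
    [0,0,-0.15],
    [0,0,-0.15],
    [0,0,0],
    [0,0,0]
  ],
  "grip": [0,0,0,0,0]
}}

```text
time: 9.55
ee_pos: [0.4639, 0.0194, 0.1818]
tcp_rot: [-179.9, -0.1, 115.0]
wrist_force: [-0.4, -0.4, 0.3]
opening: -0.0001
grasp_force: 0.0
```

```bash
python3 go.py .4636 .0211 .097 116.3
```

```text
9.55 [0.464 0.019 0.182] [-179.873   -0.073  114.964] [  2.382  -7.46  -10.052  87.552   0.019  67.418] [-0.356 -0.382  0.333]
cm [0.158 0.062 8.484] cm in target frame [0.168 0.047 8.484] twist [-0.002 -0.001 -0.023] level twist [-0.002 -0.001  0.   ]
```

>>> {"fn": "move_arm", "kwargs": {
  "offset": [
    [0.1,0.1,3],
    [0,0,3],
    [0,0,2],
    [0,0,0.6],
    [0,0,0.2]
  ],
  "twist": [
    [0,0,-0.02],
    [0,0,0],
    [0,0,0],
    [0,0,0],
    [0,0,0]
  ],
  "grip": [0,0,0,0,0]
}}

```text
time: 10.05
ee_pos: [0.4639, 0.0204, 0.0934]
tcp_rot: [-179.8, -0.1, 116.2]
wrist_force: [-0.1, -0.4, 0.8]
opening: 0.0002
grasp_force: 0.0
```

>>> {"fn": "move_arm", "kwargs": {
  "offset": [
    [0,0,0.3],
    [0,0,0.3],
    [0,0,0.3],
    [0,0,0.2],
    [0,0,0]
  ],
  "twist": [
    [0,0,0],
    [0,0,0],
    [0,0,0],
    [0,0,0],
    [0,0,0]
  ],
  "grip": [0,0,0,0,0]
}}

```text
time: 10.55
ee_pos: [0.4647, 0.0203, 0.0831]
tcp_rot: [-179.9, -0.1, 116.3]
wrist_force: [0.1, 0.4, 6.7]
opening: -0.0001
grasp_force: 2.9
```

>>> {"fn": "move_arm", "kwargs": {
  "offset": [
    [0,0,0.15],
    [0,0,0],
    [0.4,0,0],
    [0.4,0,0],
    [0.4,0,0]
  ],
  "twist": [
    [0,0,0],
    [0,0,0],
    [0,0,0],
    [0,0,0],
    [0,0,0]
  ],
  "grip": [0,0,0,0,0]
}}

```text
time: 11.05
ee_pos: [0.4599, 0.0309, 0.0821]
tcp_rot: [180.0, -0.0, 116.3]
wrist_force: [3.4, 0.1, 6.6]
opening: -0.0
grasp_force: 3.0
```

>>> {"fn": "move_arm", "kwargs": {
  "offset": [
    [0.63,0.08,0],
    [0.63,0.08,0],
    [0.63,0.08,0],
    [0.63,0.08,0],
    [0.63,0.08,0]
  ],
  "twist": [
    [0,0,0.05],
    [0,0,0.05],
    [0,0,0.05],
    [0,0,0.05],
    [0,0,0.05]
  ],
  "grip": [0,0,0,0,0]
}}

```text
time: 11.55
ee_pos: [0.4531, 0.062, 0.0824]
tcp_rot: [179.9, 0.0, 101.8]
wrist_force: [4.9, -0.8, 6.0]
opening: -0.0001
grasp_force: 3.0
```

>>> {"fn": "move_arm", "kwargs": {
  "offset": [
    [0.63,0.08,0],
    [0.63,0.08,0],
    [0,0,-0.5],
    [0,0,-0.9],
    [0,0,0]
  ],
  "twist": [
    [0,0,0.05],
    [0,0,0.05],
    [0,0,0],
    [0,0,0],
    [0,0,0]
  ],
  "grip": [0,0,0,0,0]
}}

```text
time: 12.05
ee_pos: [0.451, 0.0743, 0.0962]
tcp_rot: [-179.9, -0.0, 96.3]
wrist_force: [0.5, -0.3, -0.2]
opening: -0.0004
grasp_force: 0.0
```

```bash
cat > st.py <<'E'
from h import *
import sys
np.set_printoptions(precision=4,suppress=True)
o,c,M=wrist(sys.argv[1]); print(o["time"],o["ee_pos"],o["tcp_rot"],o["wrist_force"],o["q"][5])
h=np.array([.578,.0725]); f=lambda p:(np.hypot(*(p-h)),(np.degrees(np.arctan2(*(p-h)[::-1]))+153.7+180)%360-180)
print("finger",f(np.array(o["ee_pos"][:2])))
hsv=cv2.cvtColor(c["color"],cv2.COLOR_RGB2HSV); H,S,V=[hsv[...,i].astype(int) for i in range(3)]
for lab,m,z in(("red",((H<6)|(H>174))&(S>150)&(V>60),.065),("blue",(H>105)&(H<135)&(S>80),.075)):
    k,l,s,ce=cv2.connectedComponentsWithStats(m.astype(np.uint8))
    for i in range(1,k):
        if s[i,4]>60: print(lab,s[i],w_at_z(c,M,ce[i],z),f(w_at_z(c,M,ce[i],z)))
E
python3 st.py w6
```

```text
12.05 [0.451  0.0743 0.0962] [-179.8726   -0.0379   96.3022] [ 0.5247 -0.256  -0.1797] 93.0266834218701
finger (np.float64(0.1270552770215011), np.float64(-27.106555524529995))
red [246 226  61  38 967] [0.4529 0.0807] (np.float64(0.1253524881281889), np.float64(-30.041352387007237))
blue [ 252  182   64   31 1515] [0.4518 0.1058] (np.float64(0.130538169494967), np.float64(-41.06576070094536))
```

View pics/w6.png

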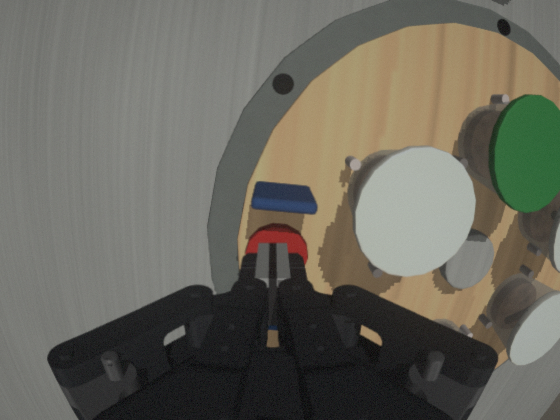

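View: table about -26°, left guard at (284,197), next hole's mark at (283,83), plunger staying in. Now pushing the guard.

>>> {"fn": "move_arm", "kwargs": {
  "offset": [
    [0.6,0,0.12],
    [0.5,0,0],
    [0.5,0,0],
    [0.63,0.1,0],
    [0.63,0.1,0]
  ],
  "twist": [
    [0,0,0],
    [0,0,0],
    [0,0,0],
    [0,0,0.05],
    [0,0,0.05]
  ],
  "grip": [0,0,0,0,0]
}}

```text
time: 12.6
ee_pos: [0.4503, 0.1028, 0.0937]
tcp_rot: [-179.9, 0.1, 90.4]
wrist_force: [4.2, -6.1, -1.0]
opening: 0.0004
grasp_force: 3.1
```

>>> {"fn": "move_arm", "kwargs": {
  "offset": [
    [0.63,0.1,0],
    [0.63,0.1,0],
    [0.63,0.1,0],
    [0.63,0.1,0],
    [0,0,0]
  ],
  "twist": [
    [0,0,0.05],
    [0,0,0.05],
    [0,0,0.05],
    [0,0,0.05],
    [0,0,0]
  ],
  "grip": [0,0,0,0,0]
}}

```text
time: 13.1
ee_pos: [0.4556, 0.1285, 0.0938]
tcp_rot: [-179.8, 0.0, 79.1]
wrist_force: [-0.9, 0.3, -0.7]
opening: -0.0001
grasp_force: 0.0
```

```bash
python3 st.py w7
```

```text
13.1 [0.4556 0.1285 0.0938] [-179.8236    0.0209   79.0556] [-0.8605  0.2669 -0.7396] 116.66593897246145
finger (np.float64(0.13461043415054932), np.float64(-50.90178935650306))
red [304 260  11  27 168] [0.472  0.1137] (np.float64(0.11371060246455363), np.float64(-47.53194515939879))
blue [ 264  210   63   37 1790] [0.4677 0.1436] (np.float64(0.1312057379823382), np.float64(-59.08706847572705))
blue [265 326  14  22 183] [0.4462 0.0828] (np.float64(0.1321792348458557), np.float64(-30.76597742117849))
```

View pics/w7.png

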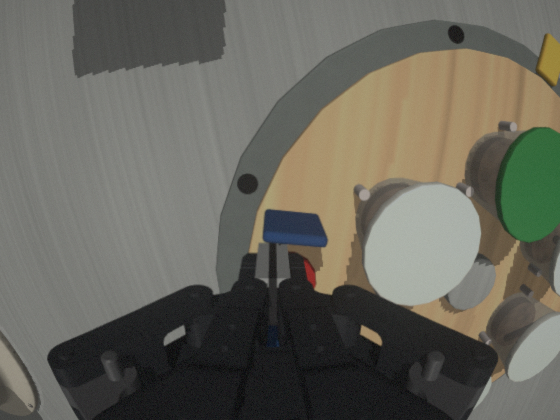

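>>> {"fn": "move_arm", "kwargs": {
  "offset": [
    [0.6,0.25,0],
    [0.6,0.25,0],
    [0.6,0.2,0],
    [0.6,0.15,0],
    [0,0,0]
  ],
  "twist": [
    [0,0,0.06],
    [0,0,0.06],
    [0,0,0.06],
    [0,0,0.05],
    [0,0,0]
  ],
  "grip": [0,0,0,0,0]
}}

```text
time: 13.65
ee_pos: [0.47, 0.149, 0.0934]
tcp_rot: [-179.8, 0.1, 66.0]
wrist_force: [0.4, -0.4, 0.2]
opening: -0.0001
grasp_force: 0.0
```

```bash
python3 st.py w8
```

```text
13.65 [0.47   0.149  0.0934] [-179.7757    0.0769   65.9531] [ 0.4149 -0.3666  0.2477] 131.58925637286035
finger (np.float64(0.13232673490934838), np.float64(-61.63214889116034))
red [305 263   8  20  85] [0.4822 0.1307] (np.float64(0.11207037950047591), np.float64(-57.58706523223702))
blue [ 257  211   64   34 1803] [0.4827 0.1621] (np.float64(0.1308563115434293), np.float64(-69.52801305579857))
blue [266 326  14  22 175] [0.4504 0.1068] (np.float64(0.13210303612522445), np.float64(-41.36114092134585))
```

>>> {"fn": "move_arm", "kwargs": {
  "offset": [
    [0.25,0.04,0],
    [0.25,0.04,0],
    [0.25,0.04,0],
    [0,0,0]
  ],
  "twist": [
    [0,0,0.02],
    [0,0,0.02],
    [0,0,0.02],
    [0,0,0]
  ],
  "grip": [0,0,0,0]
}}

```text
time: 14.1
ee_pos: [0.4748, 0.1551, 0.0938]
tcp_rot: [-179.8, 0.1, 62.4]
wrist_force: [-0.7, -2.0, -0.4]
opening: -0.0002
grasp_force: 0.9
```

>>> {"fn": "move_arm", "kwargs": {
  "offset": [
    [0.15,0.02,0],
    [0.15,0.02,0],
    [0,0,0]
  ],
  "twist": [
    [0,0,0.01],
    [0,0,0.01],
    [0,0,0]
  ],
  "grip": [0,0,0]
}}

```text
time: 14.4
ee_pos: [0.4769, 0.1579, 0.0941]
tcp_rot: [-179.9, -0.0, 61.3]
wrist_force: [-0.1, 0.1, 0.3]
opening: 0.0002
grasp_force: 0.0
```

```bash
python3 st.py w9
```

```text
14.4 [0.4769 0.1579 0.0941] [-179.8619   -0.0087   61.2953] [-0.0857  0.0829  0.3281] 136.9685561865627
finger (np.float64(0.13235397010266756), np.float64(-66.48218701269627))
red [305 265  10  23  86] [0.4872 0.1366] (np.float64(0.11120105562721423), np.float64(-61.518836566186565))
blue [ 258  208   64   33 1641] [0.4918 0.171 ] (np.float64(0.13088148720911685), np.float64(-75.13299350118348))
blue [266 326  14  22 194] [0.4536 0.1161] (np.float64(0.13187980666189), np.float64(-45.62735902190673))
```

>>> {"fn": "move_arm", "kwargs": {
  "offset": [
    [0.1,0,0],
    [0.1,0,0],
    [0,0,0]
  ],
  "twist": [
    [0,0,0],
    [0,0,0],
    [0,0,0]
  ],
  "grip": [0,0,0]
}}

```text
time: 14.75
ee_pos: [0.4775, 0.1594, 0.0939]
tcp_rot: [-179.8, 0.0, 61.3]
wrist_force: [-0.1, 0.3, 0.4]
opening: 0.0003
grasp_force: 0.0
```

```bash
python3 st.py w10
```

```text
14.75 [0.4775 0.1594 0.0939] [-179.8459    0.0455   61.3196] [-0.1036  0.2994  0.4278] 137.09672070259603
finger (np.float64(0.13286525979967817), np.float64(-67.13825720355436))
red [306 265   9  24  94] [0.4879 0.138 ] (np.float64(0.11138162785878017), np.float64(-62.34661050397881))
blue [ 260  207   64   35 1711] [0.4929 0.1721] (np.float64(0.1310440617580155), np.float64(-75.78455502286147))
blue [266 326  14  23 201] [0.4543 0.1178] (np.float64(0.13172553342643623), np.float64(-46.416625948498904))
```

Ambiguous whether it has locked, so I back off and look from above.

>>> {"fn": "move_arm", "kwargs": {
  "offset": [
    [-0.6,0,0],
    [0,0,-3],
    [0,0,-4],
    [-2.5,-2.5,-2],
    [-2.5,-2.5,0]
  ],
  "twist": [
    [0,0,0],
    [0,0,0],
    [0,0,0],
    [0,0,0],
    [0,0,0]
  ],
  "grip": [0,0,0,0,0]
}}

```text
time: 15.3
ee_pos: [0.4072, 0.1339, 0.1868]
tcp_rot: [-180.0, -0.1, 61.3]
wrist_force: [-0.5, -0.1, -0.3]
opening: -0.0001
grasp_force: 0.0
```

```bash
python3 st.py w11
python3 - <<'E'
from h import *
np.set_printoptions(precision=4,suppress=True)
o,c,M=wrist("w12")
hsv=cv2.cvtColor(c["color"],cv2.COLOR_RGB2HSV); H,S,V=[hsv[...,i].astype(int) for i in range(3)]
f=210/np.tan(np.radians(c["vfov"])/2)
def pts(m):
    v,u=np.nonzero(m&(c["depth"]>0)); d=np.c_[u-c["cx"],v-c["cy"]]; r=np.hypot(*d.T); z=c["depth"][v,u]
    P=np.c_[np.tan(r/f)[:,None]*d/r[:,None],np.ones(len(r))]*z[:,None]; return P@M[:3,:3].T+M[:3,3]
red=cv2.erode((((H<6)|(H>174))&(S>150)&(V>60)).astype(np.uint8),np.ones((5,5)))>0
wood=cv2.erode(((H>8)&(H<24)&(S>70)).astype(np.uint8),np.ones((5,5)))>0
print("red",np.median(pts(red),0),"wood z",np.median(pts(wood)[:,2]))
E
```

```text
15.3 [0.4072 0.1339 0.1868] [-179.9872   -0.0906   61.2968] [-0.5127 -0.1116 -0.2539] 136.86271563052844
finger (np.float64(0.1815283030047046), np.float64(-46.06827113024673))
red [ 323  137   39   41 1216] [0.4707 0.14  ] (np.float64(0.12678933468246145), np.float64(-58.48272469559765))
blue [321 193  31  12 235] [0.451  0.1164] (np.float64(0.13441301927069157), np.float64(-45.36515253661378))
red [0.4737 0.1425 0.0707] wood z 0.044705315921073074
```

View pics/w11.png

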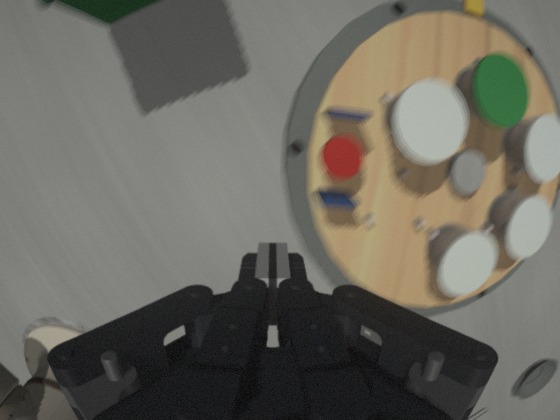

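View: plunger top measured 70.7 mm high (sprung out), in line with the dark mark at (295,147), table at about -60.2°. Green (500,88) is at the pointer (475,5), and the cups are standing.

Run:
```python
from h import *
print(bot.job_done())
```

```text
the job is handed in; nothing more can be done
None
```

The table was turned one hole clockwise and the plunger is back out (top measured at 70.7 mm), with the green-lidded cup at the yellow pointer and all cups standing; a first try had hit a wrist-joint limit and carried the table back to its start, and the job is handed in with no verdict returned.

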